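# Look into the tall flip-lid canister and snap it shut

### The arm

A 7-joint arm with a two-finger parallel gripper is mounted at the origin on a cart in front of the work surface, level with it; the furniture and walls round the work are solid. World frame = base frame: x ahead of the robot, y to its left, z up, the work surface at z = 0. Lengths are in mm, angles in degrees, forces in N, time in s.
With the tool pointing down it reaches from about 425 to 1025 mm from the base axis. Payload 9.4 kg.
Tool frame: the origin (TCP) lies on the centre line of the jaws, within the pads' length; the fingertips stand env.tip_extent ahead of it and the grasp point (between the pads) lies 8 mm behind it (env.tip_extent is the distance from the TCP to the fingertips, in mm); z points along the fingers, y is the line along which they close (so a half turn about z gives the same grasp; the last joint's range is limited). The gripper opens to 85 mm and grips with 20 to 120 N. Pads are 22 mm wide; open, the fingers measure 114 mm over their backs; the gripper's body (76 mm by 85 mm) begins 54 mm behind the grasp point. The pads swing forward as they close: fully open they stand 13 mm farther back than shut.
Start: joints at [60.464, 34.337, -0.143, 91.639, 0.103, 54.024, -4.572], TCP at [308.01, -656.318, 242.275] pointing down, gripper open.
Joint ranges: [-147.43, 147.43], [-19.82, 112.94], [-74.19, 73.91], [6.32, 146.72], [-59.91, 239.91], [6.04, 106.73], [-150.56, 150.56]. Speed limits (degrees/s): [127.2, 127.2, 172.46, 172.46, 180, 180, 180].

### API

Orientations are given as a 3x3 rotation matrix whose columns are the frame's x, y, z axes.
In Python, from workcell import env, optics gives the robot as it stands.
- The arm moves only by the tool move_arm, never from a script. Its argument "commands" is a list that holds one entry, the list of rows, each a list of 7 numbers: the shift along the tool's x, y, z in m, then the turn, a rotation vector about the tool's x, y, z in rad, then the closure in counts, from 0 (fully open) to 255 (shut). A call has 1 to 5 rows; each row shifts and turns the commanded pose from where the row before left it, along the tool's axes as they then stand; what a row does not reach is not made up. A row lasts 1/8 s, in which the tool goes at most 62.5 mm and 10.7 degrees, less where a joint would pass 70% of its speed; a pose out of reach is approached as far as the arm can. A call is refused whole if a number of a shift passes 0.0625 or a number of a turn 0.188, either way. A call with a gripper value outside its range is refused whole. The fingers move at their own pace and stop on an object; the grip force is fixed at half the most. Time passes only in rows, so rows that do not move let the fingers close. It gives the time, the measured TCP pose, the force, the opening and the grip force at its end, in the units of the state.
- env.get_state(): the state, without advancing time (a new reading comes with each control period).
- optics.camera(name): name is "side" or "top"; returns the picture (384x512x3 uint8, red, green, blue); there is no depth.
- optics.camera_params(name): a dict with "intrinsics" (3x3 intrinsics, pixels), "rvec" (rotation vector, rad) and "tvec" (3), from world to camera coordinates, as OpenCV has them. Camera axes: x right, y down, z forward; pixel columns grow to the right and rows downward; lengths in mm; the calibration is good to about 2 mm. A picture is of the moment at which its call begins. camera_params takes no time and is no camera call.
- env.sign_off(): hands the job in; it is judged then, once.
The state is a dict: "time": time; "q": joint angles; "qd": joint speeds; "joint_torque": joint torques, N m; "ee_pos": TCP position; "ee_rot": TCP orientation; "wrist_force": force on the tool from outside, world axes, zero at the start; "torque": the same for the moment, N m; "width": finger opening in mm; "gripper_force": force on a finger pad.
Only numpy, scipy, OpenCV 4.12 (cv2) and the standard library are available. Lean on these libraries where they do the work, as an engineer would, in place of code of your own. Each camera call takes 0.05 s, during which the arm holds its last target. There are 200 camera calls.

### The job

We need to know whether the pastry cutters are in the tall flip-lid canister: press down the thumb button on its front so that the lid pops fully open, keep clear and let it stand open for two seconds so that the bench camera can see inside. Then push the lid down until it snaps shut and stays shut. Leave the low canister closed.

Things in the scene. Friction and masses are not known exactly. Their poses are not given: they have to be found in the camera images.
- tall_canister: White flip-lid canister, 104 mm square, 129 mm high to the top of its flat steel lid, fixed to the worktop; the taller of two of one make (the other is 79 mm high, 136 mm across, and a bystander). Origin: centre of its underside. x points to its back, where the lid's hinge is; its front, with the latch, faces roughly the robot; z up.
- tall_canister_button (a point): Centre of the top of the tall one's round grey thumb button, 28 mm across, on the steel latch housing at its front: 104 mm before the canister's centre, 118 mm above the worktop. Goes straight down 8 mm against a spring (2 to 5 N), frees the lid at about 4 mm. The hook that holds the lid begins 32 mm behind the button's centre and rises 21 mm above its top. Axes as the canister's.
- tall_canister_lid_press (a point): Point on the outer (top) face of the tall one's lid, midway across, 20 mm in from the free front edge: a good place to push. Moves with the lid. z out of the face, x towards the hinge, which is 88 mm along x and 7 mm under the face, 122 mm above the worktop. Shut, the point is 129 mm above the worktop, z up; open, the lid leans back 63 degrees, free edge up.
- tall_canister_lid (a joint): Opening angle of the tall canister's lid in rad: 0 shut, 1.1 fully open. Once the hook lets go, a spring lifts it in about a second and holds it open. Pushed down to 0 from above and behind, it is caught by the hook with a snap (about 7 N at the push point just before); let go earlier, it springs open again.
- tall_canister_latch (a joint): Travel of the tall canister's thumb button in m: 0 up, 0.008 fully pressed. It springs back up, and dips for a moment when the lid snaps shut.
- low_canister_lid (a joint): Opening angle of the low, wide canister's lid in rad: 0 shut. It has the same button and hook, and must stay shut.

How it is judged:
By the outcome, as a careful person would: the job done as asked, in the order asked, and still so for the second after the job is handed in, with the robot touching nothing.
It also fails if it takes over 38 s, if anything falls off the work surface, if the arm or the gripper's body presses on something with over 40 N, if the wrist force passes 120 N, or if a joint passes its speed limit or range.

## Working session

There is one attempt and no reset: what is moved stays moved. The work goes in short steps, Python scripts to look and compute and a tool call to move; the robot and the scene stay as the last step left them, time stands still between calls to the robot, and variables do not carry over. Pictures are saved under pics/ and viewed, at most 10 in all, crops included, and the job is handed in when it is done.

Besides the shell and the picture viewer there is one more tool, called after "Call:" as name([rows], argument=value, ...), one row to a line, values as JSON. move_arm: Moves the arm, as the interface text tells. Its arguments: {"type":"object","properties":{"commands":{"type":"array","items":{"type":"array","items":{"type":"array","items":{"type":"number"}}}}},"required":["commands"]}

```bash
mkdir -p pics; python3 - <<'E'
from workcell import env, optics
import cv2,numpy as np
for n in("side","top"):
    im=optics.camera(n); cv2.imwrite(f"pics/{n}0.png",cv2.resize(im[:,:,::-1],(800,600),interpolation=cv2.INTER_CUBIC))
    p=optics.camera_params(n); R=cv2.Rodrigues(np.array(p["rvec"],float))[0]
    print(n,np.round(p["intrinsics"],1).tolist(),(-R.T@np.ravel(p["tvec"])).round(0),R.round(2).tolist())
s=env.get_state();print(s,env.tip_extent)
E
```

```text
side [[466.4, 0.0, 252.0], [0.0, 466.4, 202.3], [0.0, 0.0, 1.0]] [172. 546. 462.] [[-0.83, -0.56, 0.02], [-0.27, 0.36, -0.9], [0.5, -0.75, -0.44]]
top [[424.8, 0.0, 255.7], [0.0, 424.8, 193.4], [0.0, 0.0, 1.0]] [491. -94. 954.] [[0.03, -1.0, -0.01], [-0.99, -0.03, -0.11], [0.11, 0.01, -0.99]]
{'time': 0.1, 'q': array([60.46441375, 34.38132463, -0.14553104, 91.67610526,  0.10341012,
       54.02347884, -4.57266986]), 'qd': array([-0.13715463, -0.21381804,  0.07515697, -0.21032219, -0.01688501,
       -0.07043423,  0.06998951]), 'joint_torque': array([ 6.69224682e-03, -7.77989888e+01,  1.57049015e+00, -2.58621758e+01,
        1.26687883e-02,  5.53706253e-03,  3.97838699e-05]), 'ee_pos': array([ 307.83033962, -655.95878286,  241.48731111]), 'ee_rot': array([[ 9.05243548e-01,  4.24892458e-01, -7.20390948e-04],
       [ 4.24893046e-01, -9.05242746e-01,  1.21218278e-03],
       [-1.37081360e-04, -1.40340975e-03, -9.99999006e-01]]), 'wrist_force': array([-0.10712243, -0.03829627, -0.73166064]), 'torque': array([-0.02205507, -0.03730679, -0.00081418]), 'gripper_force': 0.0, 'width': 85.23044400768319} 11.0
```

View pics/side0.png

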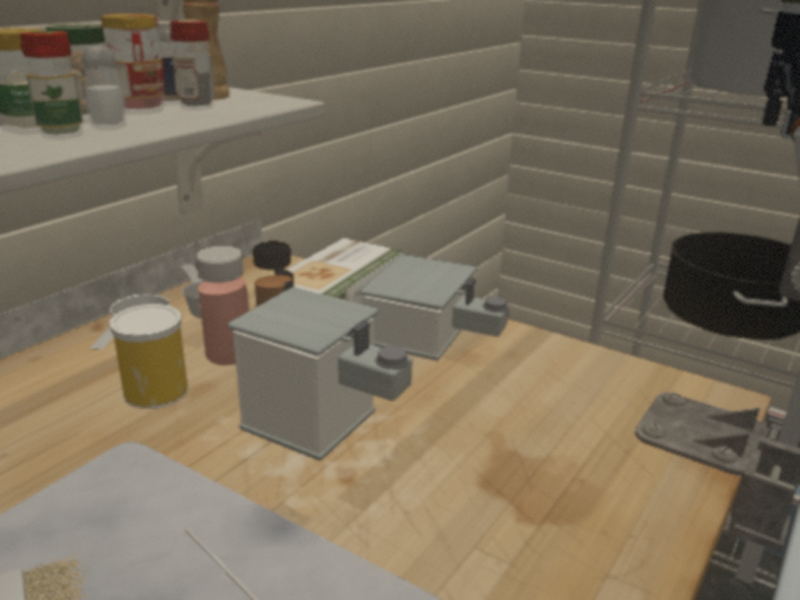

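View pics/top0.png

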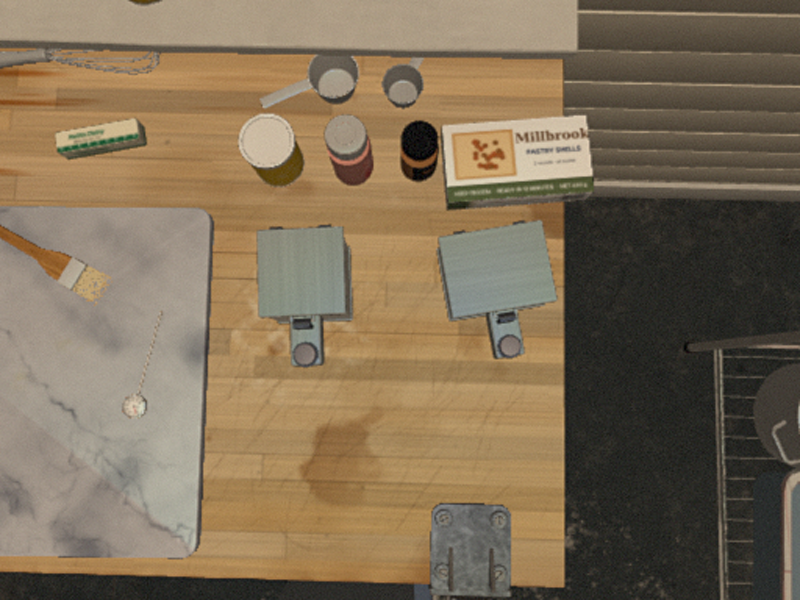

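The tall canister is the left one. Top view (800x600): its button is at (305,354), lid corners at (257,228), (344,226), (349,319), (261,319). Side view: button at (392,353).

```bash
cat > h.py <<'E'
import cv2,numpy as np
from workcell import env,optics
def ray(n,u,v):
    p=optics.camera_params(n);R=cv2.Rodrigues(np.array(p["rvec"],float))[0]
    d=R.T@np.linalg.inv(p["intrinsics"])@[u*.64,v*.64,1]; return -R.T@np.ravel(p["tvec"]),d
def onz(n,u,v,z):
    c,d=ray(n,u,v); return (c+d*(z-c[2])/d[2]).round(1)
E
python3 - <<'E'
from h import *
print("btn",onz("top",305,353,118),onz("side",392,353,118))
for a in((257,228),(344,226),(349,319),(261,319)): print("lid",onz("top",*a,129))
for a in((232,325),(290,290),(376,315),(318,350)): print("lids",onz("side",*a,129))
print("low btn",onz("top",510,345,68)); 
for z in(250,350,400): print("shelf",z,onz("top",300,50,z), onz("side",320,105,z))
E
```

```text
btn [514.8  31.6 118. ] [512.3  35.2 118. ]
lid [670.7  97.4 129. ]
lid [676.1 -12.8 129. ]
lid [558.1 -23.2 129. ]
lid [555.3  86.7 129. ]
lids [661.6  98.8 129. ]
lids [671.7   1.1 129. ]
lids [559.8  -4.8 129. ]
lids [560.5  87.8 129. ]
low btn [ 534.  -233.6   68. ]
shelf 250 [847.3  31.5 250. ] [ 915.8 -353.1  250. ]
shelf 350 [796.6  13.7 350. ] [565.3  70.8 350. ]
shelf 400 [771.2   4.9 400. ] [390.1 282.8 400. ]
```

Call:
move_arm([
  [[0.04,-0.0447,0,0,0,0,255],[0.04,-0.0447,0,0,0,0,255],[0.04,-0.0447,0,0,0,0,255],[0.04,-0.0447,0,0,0,0,255],[0.04,-0.0447,0,0,0,0,255]],
])

```text
time: 0.72
ee_pos: [394.4, -367.0, 242.1]
ee_rot: [[0.905, 0.425, -0.0], [0.425, -0.905, 0.0], [0.0, -0.0, -1.0]]
wrist_force: [1.4, 0.4, 0.3]
width: -0.1
gripper_force: 0.0
```

Call:
move_arm([
  [[0.04,-0.0447,0,0,0,0,255],[0.04,-0.0447,0,0,0,0,255],[0.04,-0.0447,0,0,0,0,255],[0.04,-0.0447,0,0,0,0,255],[0.04,-0.0447,0,0,0,0,255]],
])

```text
time: 1.35
ee_pos: [480.4, -79.9, 242.3]
ee_rot: [[0.905, 0.425, 0.0], [0.425, -0.905, -0.0], [-0.0, 0.0, -1.0]]
wrist_force: [1.3, -0.5, 0.6]
width: 0.1
gripper_force: 0.0
```

Call:
move_arm([
  [[0.04,-0.0447,0,0,0,0,255],[0.03,-0.04,0,0,0,0,255],[0,0,0.02,0,0,0.18,255],[0,0,0.02,0,0,0.18,255],[0,0,0,0,0,0,255]],
])

```text
time: 1.98
ee_pos: [506.7, 24.9, 201.1]
ee_rot: [[0.997, 0.081, -0.003], [0.081, -0.997, -0.001], [-0.003, 0.001, -1.0]]
wrist_force: [0.0, -0.2, -0.2]
width: 0.0
gripper_force: 0.0
```

```bash
python3 - <<'E'
from h import *
for n in("side","top"):
    im=optics.camera(n)
    if n=="side": c=im[100:300,130:397]
    else: c=im[120:270,100:300]
    cv2.imwrite(f"pics/{n}1.png",cv2.resize(c[:,:,::-1],(800,600),interpolation=cv2.INTER_CUBIC))
s=env.get_state();print(s['time'],s['ee_pos'],s['ee_rot'].round(3),s['wrist_force'],s['width'])
E
```

```text
2.075 [507.63982122  24.72750519 202.50863553] [[ 0.997  0.083 -0.   ]
 [ 0.083 -0.997 -0.   ]
 [-0.     0.    -1.   ]] [-0.01780051  0.45186849 -0.61799409] 0.22644505280854108
```

View pics/side1.png

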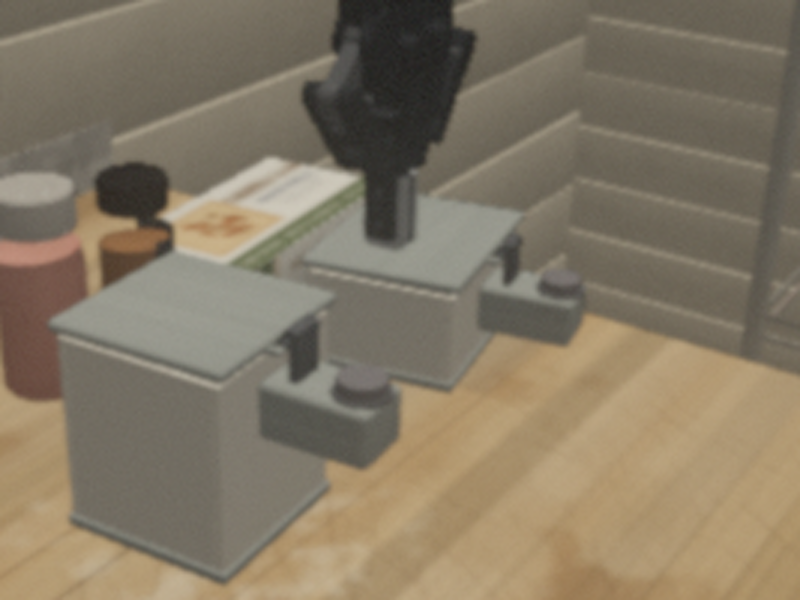

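Fingertips at about (390,243) in the crop, above the tall canister; button top centre at (362,380). I'll check these against the projection.

```bash
python3 - <<'E'
from h import *
def pr(n,X):
    p=optics.camera_params(n); return cv2.projectPoints(np.array([X],float),np.array(p["rvec"],float),np.array(p["tvec"],float),p["intrinsics"],None)[0].ravel()
for z in(192,180): u=pr("side",[507.6,24.7,z]); print("tip crop",(u-[130,100])*3)
u=pr("side",[513.5,33.5,118]);print("btn crop",(u-[130,100])*3)
print(onz("side",(130+362/3)/.64,(100+381/3)/.64,118))
E
```

```text
tip crop [386.01329325 238.13456363]
tip crop [385.33136642 260.77133324]
btn crop [362.54563912 375.7670614 ]
[510.7  38.1 118. ]
```

View pics/top1.png

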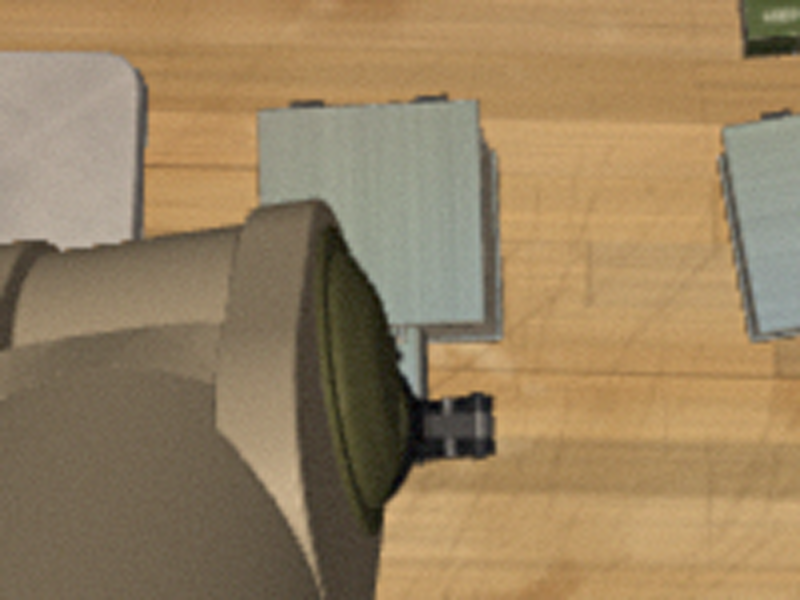

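Call:
move_arm([
  [[0.002,-0.011,0.03,0,0,0,255],[0,0,0.03,0,0,0,255],[0,0,0.008,0,0,0,255],[0,0,0.002,0,0,0,255],[0,0,0,0,0,0,255]],
])

```text
time: 2.7
ee_pos: [509.2, 35.7, 133.2]
ee_rot: [[0.997, 0.079, 0.001], [0.079, -0.997, 0.0], [0.001, -0.0, -1.0]]
wrist_force: [-0.4, -0.6, -0.5]
width: 0.3
gripper_force: 0.0
```

Call:
move_arm([
  [[0,0,0.002,0,0,0,255],[0,0,0.002,0,0,0,255],[0,0,0.001,0,0,0,255],[0,0,0,0,0,0,255]],
])

```text
time: 3.2
ee_pos: [509.0, 35.9, 127.4]
ee_rot: [[0.997, 0.079, 0.001], [0.079, -0.997, 0.0], [0.001, -0.0, -1.0]]
wrist_force: [0.4, -0.4, 2.7]
width: -0.3
gripper_force: 1.4
```

Call:
move_arm([
  [[0,0,0.002,0,0,0,255],[0,0,0.002,0,0,0,255],[0,0,0.002,0,0,0,255],[0,0,0,0,0,0,255]],
])

```text
time: 3.7
ee_pos: [509.0, 35.8, 121.2]
ee_rot: [[0.997, 0.079, 0.0], [0.079, -0.997, 0.0], [0.0, -0.0, -1.0]]
wrist_force: [0.9, 0.3, 5.1]
width: -0.0
gripper_force: 2.4
```

```bash
python3 - <<'E'
from h import *
im=optics.camera("side")
cv2.imwrite(f"pics/side2.png",cv2.resize(im[100:300,130:397,::-1],(800,600),interpolation=cv2.INTER_CUBIC))
s=env.get_state();print(s['time'],s['ee_pos'],s['wrist_force'])
E
```

```text
3.75 [508.99215582  35.83118098 121.25019568] [1.04130175 0.06976596 4.64441614]
```

View pics/side2.png

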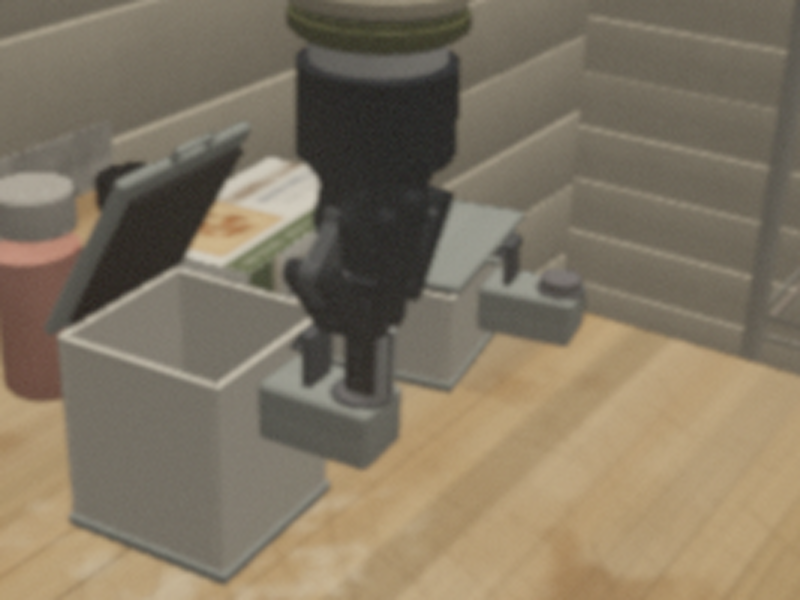

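The side view shows the lid standing open and the button held down at (365,390) in the crop. Now I retreat up and to the right, and wait.

Call:
move_arm([
  [[0,0,-0.04,0,0,0,255],[0,0,-0.06,0,0,0,255],[0,0,-0.05,0,0,0,255],[0,0.05,0,0,0,0,255],[0,0.05,0,0,0,0,255]],
])

```text
time: 4.38
ee_pos: [516.4, -64.4, 271.7]
ee_rot: [[0.997, 0.081, 0.001], [0.081, -0.997, 0.0], [0.001, -0.0, -1.0]]
wrist_force: [1.9, -0.3, -1.5]
width: 0.0
gripper_force: 0.0
```

Call:
move_arm([
  [[0,0.05,0,0,0,0,255],[0,0.05,0,0,0,0,255],[0,0.05,0,0,0,0,255],[0,0,0,0,0,0,255],[0,0,0,0,0,0,255]],
])

```text
time: 5.0
ee_pos: [527.9, -212.7, 270.6]
ee_rot: [[0.997, 0.079, -0.002], [0.079, -0.997, 0.001], [-0.002, -0.001, -1.0]]
wrist_force: [0.2, 0.1, -0.4]
width: 0.1
gripper_force: 0.0
```

```bash
python3 - <<'E'
from h import *
a=optics.camera("side")[100:300,130:330]; b=optics.camera("top")[100:250,100:300]
im=np.hstack([cv2.resize(a,(400,400)),cv2.resize(b,(400,300))[:,:].copy() if 0 else cv2.copyMakeBorder(cv2.resize(b,(400,300)),0,100,0,0,cv2.BORDER_CONSTANT)])
cv2.imwrite("pics/open.png",im[:,:,::-1])
E
```

```text
(no output)
```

View pics/open.png

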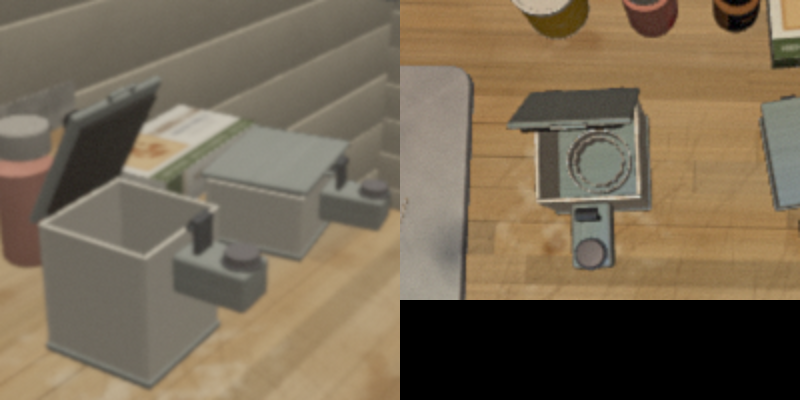

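The lid is fully open and ring-shaped cutters are visible inside at (600,162) in the right half. The arm is clear and the low canister is shut. Now I wait 2.5 s, then go behind the lid.

Call:
move_arm([
  [[0,0,0,0,0,0,255],[0,0,0,0,0,0,255],[0,0,0,0,0,0,255],[0,0,0,0,0,0,255],[0,0,0,0,0,0,255]],
])

```text
time: 5.72
ee_pos: [528.4, -213.4, 271.3]
ee_rot: [[0.997, 0.079, 0.0], [0.079, -0.997, -0.0], [-0.0, 0.0, -1.0]]
wrist_force: [1.1, -0.3, 0.2]
width: -0.1
gripper_force: 0.0
```

Call:
move_arm([
  [[0,0,0,0,0,0,255],[0,0,0,0,0,0,255],[0,0,0,0,0,0,255],[0,0,0,0,0,0,255],[0,0,0,0,0,0,255]],
])

```text
time: 6.35
ee_pos: [528.4, -213.4, 271.2]
ee_rot: [[0.997, 0.079, -0.0], [0.079, -0.997, -0.0], [-0.0, -0.0, -1.0]]
wrist_force: [0.5, -0.1, -0.5]
width: -0.2
gripper_force: 0.0
```

Call:
move_arm([
  [[0,0,0,0,0,0,255],[0,0,0,0,0,0,255],[0,0,0,0,0,0,255],[0,0,0,0,0,0,255],[0,0,0,0,0,0,255]],
])

```text
time: 6.98
ee_pos: [528.4, -213.4, 271.3]
ee_rot: [[0.997, 0.079, 0.0], [0.079, -0.997, -0.0], [0.0, 0.0, -1.0]]
wrist_force: [-0.4, 0.1, 0.0]
width: -0.2
gripper_force: 0.0
```

Call:
move_arm([
  [[0,0,0,0,0,0,255],[0,0,0,0,0,0,255],[0,0,0,0,0,0,255],[0,0,0,0,0,0,255],[0,0,0,0,0,0,255]],
])

```text
time: 7.6
ee_pos: [528.4, -213.4, 271.3]
ee_rot: [[0.997, 0.079, -0.0], [0.079, -0.997, 0.0], [-0.0, -0.0, -1.0]]
wrist_force: [0.2, 0.1, -0.6]
width: 0.2
gripper_force: 0.0
```

Call:
move_arm([
  [[0.042,-0.03,0,0,0,0,255],[0.042,-0.03,0,0,0,0,255],[0.042,-0.03,0,0,0,0,255],[0.042,-0.03,0,0,0,0,255],[0,-0.04,0,0,0,0,255]],
])

```text
time: 8.22
ee_pos: [685.7, -39.4, 270.4]
ee_rot: [[0.997, 0.079, 0.001], [0.079, -0.997, -0.0], [0.001, 0.0, -1.0]]
wrist_force: [-0.6, -0.8, -0.6]
width: -0.2
gripper_force: 0.0
```

Call:
move_arm([
  [[0,-0.05,0,0,0,0,255],[0,-0.04,0,0,0,0,255],[0,0,0,0,0,0,255],[0,0,0,0,0,0,255]],
])

```text
time: 8.72
ee_pos: [676.2, 48.4, 271.2]
ee_rot: [[0.997, 0.079, -0.0], [0.079, -0.997, -0.001], [-0.0, 0.001, -1.0]]
wrist_force: [-0.4, 0.5, 0.6]
width: -0.0
gripper_force: 0.0
```

Call:
move_arm([
  [[0,0,0.028,0,0,0,255],[0,0,0.028,0,0,0,255],[-0.015,0,0,0,0,0,255],[-0.01,0,0,0,0,0,255],[0,0,0,0,0,0,255]],
])

```text
time: 9.35
ee_pos: [651.0, 46.5, 216.8]
ee_rot: [[0.997, 0.078, 0.002], [0.078, -0.997, 0.0], [0.002, 0.0, -1.0]]
wrist_force: [-0.2, -0.9, 0.2]
width: -0.2
gripper_force: 0.0
```

Call:
move_arm([
  [[-0.01,0,0.005,0,0,0,255],[-0.009,0,0.005,0,0,0,255],[0,0,0,0,0,0,255]],
])

```text
time: 9.72
ee_pos: [631.6, 45.6, 205.1]
ee_rot: [[0.997, 0.079, -0.001], [0.079, -0.997, -0.0], [-0.001, 0.0, -1.0]]
wrist_force: [0.5, -0.7, 2.7]
width: 0.2
gripper_force: 0.9
```

```bash
python3 - <<'E'
from h import *
im=optics.camera("side")
cv2.imwrite(f"pics/push.png",cv2.resize(im[100:300,130:397,::-1],(800,600),interpolation=cv2.INTER_CUBIC))
E
```

```text
(no output)
```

View pics/push.png

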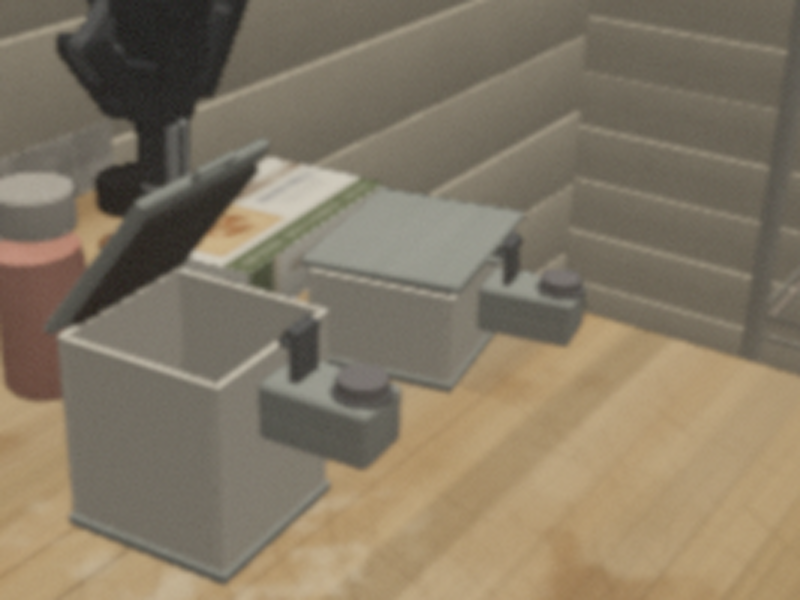

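The finger is behind the lid at (180,150) in the crop and has begun to push it down. I carry on along the arc.

Call:
move_arm([
  [[-0.012,0,0.01,0,0,0,255],[-0.01,0,0.012,0,0,0,255],[-0.0075,0,0.0135,0,0,0,255],[-0.005,0,0.0145,0,0,0,255],[0,0,0,0,0,0,255]],
])

```text
time: 10.4
ee_pos: [596.5, 42.8, 153.6]
ee_rot: [[0.997, 0.079, -0.003], [0.079, -0.997, -0.001], [-0.003, 0.0, -1.0]]
wrist_force: [-1.9, -0.0, 3.1]
width: -0.1
gripper_force: 1.4
```

Call:
move_arm([
  [[-0.0015,0,0.005,0,0,0,255],[0,0,0.004,0,0,0,255],[0,0,0.003,0,0,0,255],[0,0,0,0,0,0,255]],
])

```text
time: 10.9
ee_pos: [595.9, 42.5, 143.1]
ee_rot: [[0.997, 0.079, -0.001], [0.079, -0.997, -0.0], [-0.001, 0.0, -1.0]]
wrist_force: [-1.5, 0.7, 2.5]
width: 0.1
gripper_force: 1.1
```

Call:
move_arm([
  [[0,0,0.002,0,0,0,255],[0,0,0.001,0,0,0,255],[0,0,0,0,0,0,255]],
])

```text
time: 11.28
ee_pos: [596.3, 42.5, 140.1]
ee_rot: [[0.997, 0.079, -0.0], [0.079, -0.997, -0.0], [-0.0, 0.0, -1.0]]
wrist_force: [-3.1, -1.0, 3.9]
width: 0.1
gripper_force: 1.8
```

Call:
move_arm([
  [[0,0,0.002,0,0,0,255],[0,0,0.001,0,0,0,255],[0,0,0,0,0,0,255]],
])

```text
time: 11.65
ee_pos: [596.3, 42.6, 139.2]
ee_rot: [[0.997, 0.078, 0.001], [0.078, -0.997, 0.0], [0.001, -0.0, -1.0]]
wrist_force: [-9.9, -0.3, 26.2]
width: -0.1
gripper_force: 13.2
```

Call:
move_arm([
  [[0,0,0.001,0,0,0,255],[0,0,0,0,0,0,255]],
])

```text
time: 11.9
ee_pos: [596.3, 42.6, 138.9]
ee_rot: [[0.997, 0.078, 0.001], [0.078, -0.997, 0.0], [0.001, -0.0, -1.0]]
wrist_force: [-11.8, -0.5, 33.6]
width: 0.1
gripper_force: 17.0
```

The lid has bottomed out at 33 N, so I lift off and check.

Call:
move_arm([
  [[0,0,-0.005,0,0,0,255],[0,0,-0.03,0,0,0,255],[0,0,-0.05,0,0,0,255],[0,0,-0.05,0,0,0,255],[0,0.05,0,0,0,0,255]],
])

```text
time: 12.52
ee_pos: [603.2, -3.3, 275.3]
ee_rot: [[0.996, 0.086, 0.008], [0.085, -0.996, 0.003], [0.009, -0.002, -1.0]]
wrist_force: [0.7, -0.1, -0.3]
width: 0.2
gripper_force: 0.0
```

Call:
move_arm([
  [[0,0.05,0,0,0,0,255],[0,0.05,0,0,0,0,255],[0,0.05,0,0,0,0,255],[0,0,0,0,0,0,255],[0,0,0,0,0,0,255]],
])

```text
time: 13.15
ee_pos: [612.4, -156.3, 270.9]
ee_rot: [[0.997, 0.078, 0.0], [0.078, -0.997, 0.0], [0.0, -0.0, -1.0]]
wrist_force: [-0.3, 0.2, 0.2]
width: 0.3
gripper_force: 0.0
```

Call:
move_arm([
  [[0,0,0,0,0,0,255],[0,0,0,0,0,0,255],[0,0,0,0,0,0,255],[0,0,0,0,0,0,255]],
])

```text
time: 13.65
ee_pos: [612.2, -156.3, 271.3]
ee_rot: [[0.997, 0.079, 0.0], [0.079, -0.997, -0.0], [0.0, 0.0, -1.0]]
wrist_force: [0.1, -0.5, -0.7]
width: 0.2
gripper_force: 0.0
```

```bash
python3 - <<'E'
from h import *
im=optics.camera("side")
cv2.imwrite(f"pics/end.png",cv2.resize(im[100:300,130:397,::-1],(800,600),interpolation=cv2.INTER_CUBIC))
E
```

```text
(no output)
```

View pics/end.png

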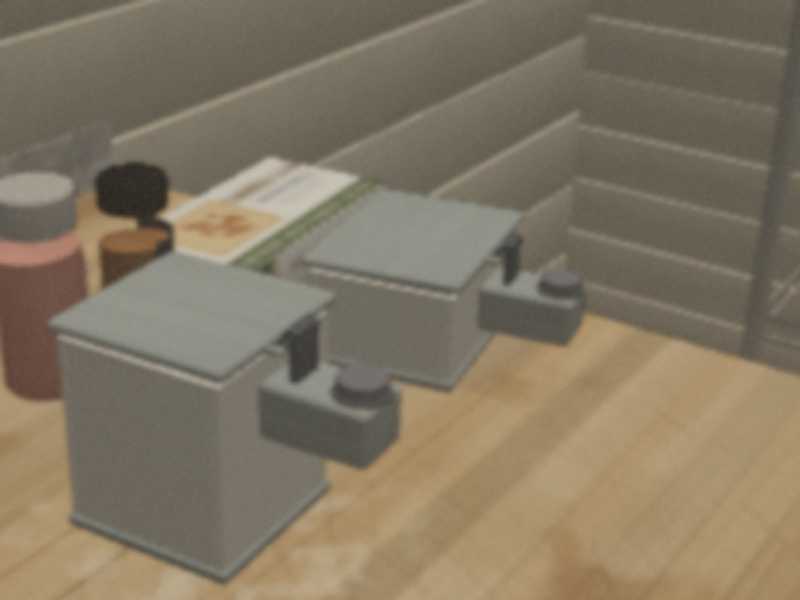

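Both lids are shut, the tall one's hook has caught at (303,345), and the arm is clear.

```bash
python3 -c "
from workcell import env
print(env.sign_off())"
```

```text
the job is handed in; nothing more can be done
None
```

The tall canister's lid popped fully open and stood clear for over two seconds, showing ring-shaped items inside that look like the pastry cutters; I then pushed it down until it caught and stayed shut, the low canister was never opened, and the job is handed in.

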